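Load the wire reel and its keeper cap on the spool stand

ROBOT

A 7-joint arm with a two-finger parallel gripper is mounted at the origin on a cart in front of the work surface, level with it; the furniture and walls round the work are solid. World frame = base frame: x ahead of the robot, y to its left, z up, the work surface at z = 0. Lengths are in m, angles in rad, forces in N, time in s.
With the tool pointing down it reaches from about 0.4 to 0.85 m from the base axis. Payload 10.4 kg.
Tool frame: the origin (TCP) lies between the finger pads; the fingertips stand 14 mm ahead of it and the grasp point (between the pads) lies 5 mm behind it; z points along the fingers, y is the line along which they close (so a half turn about z gives the same grasp; the last joint's range is limited). The gripper opens to 87 mm and grips with 3 to 60 N. Pads are 19 mm wide; open, the fingers measure 117 mm over their backs; the gripper's body (75 mm by 190 mm) begins 51 mm behind the grasp point.
Start: joints at [1.166, 0.332, -0.065, 1.46, 0.022, 1.35, -0.088], TCP at [0.233, -0.58, 0.237] pointing down, gripper open.
Joint ranges: [-2.6, 2.6], [-0.5, 2.12], [-1.47, 1.34], [0.16, 2.42], [-1.27, 4.41], [0.06, 2.06], [-2.6, 2.6]. Speed limits (rad/s): [2.22, 2.22, 2.79, 2.79, 3.14, 3.14, 3.14].

INTERFACE

Orientations are given as a unit quaternion [x, y, z, w].
In Python, from bench import * gives the robot as it stands.
- The arm moves only by the tool drive_tool, never from a script. Its argument "deltas" is a list of rows, each a list of 7 numbers: the turn, a rotation vector about the tool's x, y, z in degrees, then the shift along the tool's x, y, z in m, then the closure, from -1 (fully open) to 1 (shut). A call has 1 to 12 rows; each row is the pose to reach, as a shift and turn from the pose commanded when the call began, along the tool's axes at that moment; what a row does not reach only later rows make up. A row lasts 1/10 s, in which the tool goes at most 50 mm and 8.59 degrees, less where a joint would pass 70% of its speed; a pose out of reach is approached as far as the arm can. A call with a gripper value outside its range is refused whole. The fingers move at their own pace and stop on an object; "squeeze" is the grip in N (left out, the last holds). Time passes only in rows, so rows that repeat a pose let the fingers close. It gives the time, the measured TCP pose, the force and the opening at its end, in the units of the state.
- read_state(): the state, without advancing time (a new reading comes with each control period).
- camera(name): name is "side" or "top" or "wrist"; returns (picture, depth): 400x640x3 uint8, red, green, blue; 400x640 float32, m along the optical axis (not along the pixel's ray), 0 where there is no reading.
- camera_params(name): a dict with "K" (3x3 intrinsics, pixels), "R" (3x3) and "t" (3): a world point X has camera coordinates R X + t; the wrist camera has in their place "mount" (4x4, takes a point from camera to tool coordinates, whose origin is the TCP and whose axes are the flange's). Camera axes: x right, y down, z forward; pixel columns grow to the right and rows downward; lengths in m; the calibration is good to about 2 mm. A picture is of the moment at which its call begins: read the wrist's pose just before it. camera_params takes no time and is no camera call.
- close_job(): hands the job in, once; it reports no verdict.
Trained networks look in the newest picture that a camera, given by its name, has taken for a name from the list of things; names that differ only in an ending like _2 or _b are one class to them, and where a whole thing is asked for, a point or a joint stands for the part that bears it (a point fixed in the world has none). Each returns a list of dicts, best first, with "score" (0 to 1); they miss things now and then, are a little off and sometimes report something else, mostly with a low value. They report only what shows in the picture. A call takes as long as a camera call. They do not tell look-alikes from the thing itself.
- outline_of(label, camera): "pixels" (400x640 bool, what is visible of it) and "location" ([column, row] as shares, 0 to 1, of the picture: columns of its width, rows of its height, amid what is visible of it).
- tip_of(label, camera): "location" ([column, row] as shares, 0 to 1, of the picture: columns of its width, rows of its height: a listed point, or the origin of a listed thing).
The state is a dict: "time": time; "joint_positions": joint angles; "joint_vel": joint speeds; "joint_torque": joint torques, N m; "ee_pos": TCP position; "eef_rot": TCP orientation; "ft_force": force on the tool from outside, world axes, zero at the start; "torque": the same for the moment, N m; "width": finger opening in m.
Only numpy, scipy, OpenCV 4.12 (cv2) and the standard library are available. Lean on these libraries where they do the work, as an engineer would, in place of code of your own. Each camera call takes 0.05 s, during which the arm holds its last target. There are 200 camera calls.

TASK

Get the spool stand ready for beading: put the wire reel with the wide open hole right through it over the upright spindle so that it stands flat on the stand's base, then set the flanged metal keeper cap over the spindle on top of the reel, open side down. Once the cap is on, the reel can no longer go on, so load the reel first.

Things in the scene. Friction and masses are not known exactly. Their poses are not given: they have to be found in the camera images.
- stand_seat (a point): Spool stand, fixed to the table: a round dark base, 84 mm across and 12 mm high with its grey pad, with a slim upright steel spindle in the middle, 10 mm thick, round-tipped. This point is the centre of the top of the base, at the foot of the spindle; the spindle's tip is 68 mm above it. z is up.
- reel_mid (a point): The reel to load, loose, standing upright on the table: plain steel wire wound in even turns between two flat white end rings, 56 mm across, 44 mm high, with an open hole 28 mm wide right through along its axis, which can be seen from above (the like-sized bystander spool has a broad white top with only a small dimple in it). It weighs 0.1 to 0.2 kg. This point is its centre, half-way up, 22 mm above its underside; z is its axis.
- cap_mid (a point): Keeper cap, loose, standing on the table open side down, as it is to be used: plain aluminium, a round hub 40 mm across on a foot flange 60 mm across and 6 mm thick, 38 mm high in all, with a flat closed top; underneath is a round socket 28 mm wide and 32 mm deep. Grip it across the hub, above the flange. About 0.1 kg. This point is on its axis, half-way up, 19 mm above its underside; z points to the closed top.
Not all that is in view belongs to the job. Of the things that look like the part that bears stand_seat, the middle-sized one is meant.

How it is judged:
By the outcome, as a careful person would: the job done as asked, in the order asked, and still so for the second after the job is handed in, with the robot touching nothing.
It also fails if it takes over 58 s, if anything falls off the work surface, if the arm or the gripper's body presses on something with over 40 N, if the wrist force passes 120 N, or if a joint passes its speed limit or range.

## Working session

There is one attempt and no reset: what is moved stays moved. The work goes in short steps, Python scripts to look and compute and a tool call to move; the robot and the scene stay as the last step left them, time stands still between calls to the robot, and variables do not carry over. Pictures are saved under pics/ and viewed, on a budget of 10 in all, crops included, one or two more only if the job needs it, and the job is handed in when it is done.

Besides the shell and the picture viewer there is one more tool, called after ">>>" as a command line: name --pt "numbers of a row" for each row, then --argument value for the rest. drive_tool: Moves the arm, as the interface text tells. Its arguments: {"type":"object","properties":{"deltas":{"type":"array"},"squeeze":{"type":"number"}},"required":["deltas"]}

```bash
mkdir -p pics; ls
cat > h.py <<'E'
from bench import *
import numpy as np, cv2
from scipy.spatial.transform import Rotation as Rn
np.set_printoptions(precision=4,suppress=True)
def grab(name,save=None):
    s=read_state(); p,d=camera(name)
    if save: cv2.imwrite('pics/'+save,p[:,:,::-1])
    c=camera_params(name);K=np.array(c['K'])
    if 'mount' in c and 'R' not in c:
        T=np.eye(4);T[:3,:3]=Rn.from_quat(s['eef_rot']).as_matrix();T[:3,3]=s['ee_pos'];T=T@np.array(c['mount'])
    else:
        T=np.eye(4);T[:3,:3]=np.array(c['R']).T;T[:3,3]=-T[:3,:3]@np.array(c['t'])
    v,u=np.mgrid[:400,:640]
    P=np.stack([(u-K[0,2])/K[0,0]*d,(v-K[1,2])/K[1,1]*d,d],-1)@T[:3,:3].T+T[:3,3]
    P[d<=0]=np.nan
    return p,d,P,K,T
def ray(u,v,z,K,T):
    r=T[:3,:3]@np.array([(u-K[0,2])/K[0,0],(v-K[1,2])/K[1,1],1]);return T[:3,3]+r*(z-T[2,3])/r[2]
E
python3 - <<'E'
from h import *
s=read_state();print({k:np.array(v) for k,v in s.items()})
for cam in ['top','side']:
    p,d,P,K,T=grab(cam,cam+'0.png')
    np.savez(cam+'0.npz',P=P,K=K,T=T)
    for l in ['stand_seat','reel_mid','cap_mid']:
        for o in outline_of(l,cam):
            q=P[o['pixels']];print(cam,l,round(o['score'],2),np.array(o['location'])*[640,400],np.nanmedian(q,0),np.nanmin(q,0),np.nanmax(q,0))
        for o in tip_of(l,cam): print('  tip',round(o['score'],2),np.array(o['location'])*[640,400])
E
```

```text
pics
{'time': array(0.), 'joint_positions': array([ 1.1664,  0.3329, -0.0647,  1.4609,  0.0216,  1.3499, -0.0885]), 'joint_vel': array([ 0.0005, -0.    ,  0.0009,  0.0005,  0.0017,  0.0007, -0.    ]), 'joint_torque': array([  0.0002, -62.3254,   0.0245, -38.99  ,  -0.0615,   0.0398,
         0.0001]), 'ee_pos': array([ 0.2327, -0.5797,  0.2358]), 'eef_rot': array([ 0.9818,  0.1897, -0.0002, -0.0007]), 'ft_force': array([1.014 , 0.1227, 0.4619]), 'torque': array([-0.0101,  0.0097,  0.027 ]), 'width': array(0.0872)}
top stand_seat 0.91 [272.384 241.12 ] [0.4356 0.0717 0.0086] [ 0.4086  0.0444 -0.0001] [0.4633 0.1002 0.0586]
top stand_seat 0.86 [276.032 199.68 ] [0.5404 0.0548 0.0117] [0.5027 0.0167 0.0021] [0.5825 0.0983 0.0835]
top stand_seat 0.71 [214.08 212.92] [0.5113 0.2115 0.0148] [ 0.4597  0.1609 -0.0031] [0.5697 0.2676 0.1068]
  tip 0.72 [270.272 240.   ]
  tip 0.58 [215.488 214.2  ]
  tip 0.57 [276.416 199.   ]
top reel_mid 0.68 [350.528 233.8  ] [ 0.4617 -0.1107  0.0445] [ 0.4358 -0.1406 -0.0053] [ 0.4885 -0.082   0.0515]
  tip 0.79 [346.624 232.4  ]
  tip 0.97 [428.672 185.32 ]
side stand_seat 0.85 [338.496 162.92 ] [0.5464 0.0505 0.0104] [ 0.5037  0.0129 -0.0015] [0.5853 0.1051 0.0798]
side stand_seat 0.8 [337.408 116.12 ] [0.5168 0.2075 0.0135] [ 0.4582  0.1565 -0.0065] [0.5697 0.281  0.1048]
side stand_seat 0.72 [300.096 150.8  ] [0.4388 0.0668 0.0073] [ 0.4073  0.0413 -0.0052] [0.4661 0.1019 0.0531]
  tip 0.65 [300.032 151.32 ]
  tip 0.6 [335.616 162.   ]
  tip 0.58 [339.776 113.72 ]
side reel_mid 0.96 [297.92 202.6 ] [ 0.4675 -0.1189  0.0398] [ 0.4382 -0.1397 -0.004 ] [ 0.4934 -0.0705  0.0496]
side cap_mid 0.85 [321.216 297.52 ] [ 0.5782 -0.3284  0.0287] [ 0.5485 -0.3507 -0.0045] [ 0.6061 -0.2927  0.0425]
  tip 0.95 [320.576 296.4  ]
```

Run:
```python
import cv2,numpy as np
a=cv2.imread('pics/top0.png');b=cv2.imread('pics/side0.png')
cv2.imwrite('pics/both0.png',np.vstack([cv2.resize(a[130:310,150:550],(640,288),interpolation=cv2.INTER_CUBIC),cv2.resize(b[60:340,140:560],(450,300))[:, :].copy() if 0 else cv2.copyMakeBorder(cv2.resize(b[60:340,140:560],(450,300)),0,0,0,190,0)]))
```

```text
(no output)
```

View pics/both0.png

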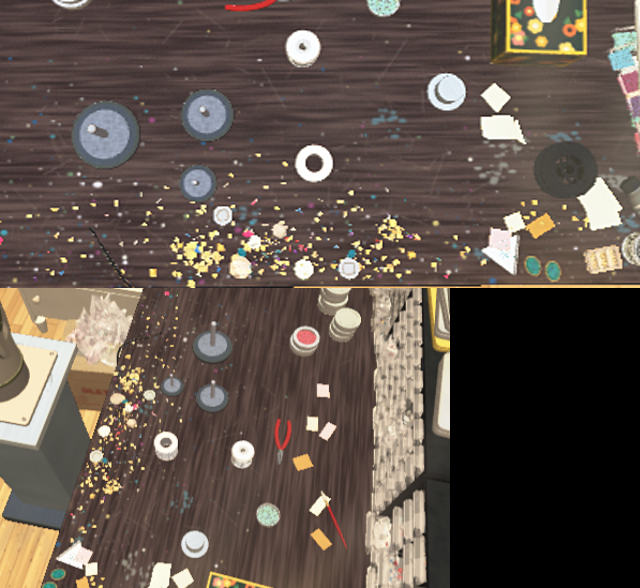

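```bash
cat >> h.py <<'E'
def circ(P,z,xy,rad,r=None):
    """fit circle to the boundary of surface points near height z around xy"""
    m=(np.abs(P[...,2]-z)<.006)&(np.hypot(P[...,0]-xy[0],P[...,1]-xy[1])<rad)
    m=cv2.morphologyEx(m.astype(np.uint8),cv2.MORPH_OPEN,np.ones((2,2)))
    if m.sum()<10: return None
    q=cv2.findNonZero(m)[:,0];Q=P[q[:,1],q[:,0]]
    (c,R)=cv2.minEnclosingCircle(Q[:,:2].astype(np.float32))
    return np.array(c),R,np.median(Q,0),len(Q)
def locate(P,X):
    for n,(z,xy,rad) in X.items(): print(n,circ(P,z,xy,rad))
E
python3 - <<'E'
from h import *
for cam in ['top','side']:
    f=np.load(cam+'0.npz');P=f['P'];print(cam)
    locate(P,dict(stand=(.012,(.541,.055),.05),spindle=(.074,(.541,.055),.04),reel=(.044,(.463,-.111),.04),cap=(.038,(.578,-.322),.035),by=(.044,(.6,-.09),.04)))
    for x in [(270,240),(276,199),(350,233),(428,185)]: pass
print(camera_params('wrist'))
E
```

```text
top
stand (array([0.5407, 0.0547]), 0.04168548062443733, array([nan, nan, nan]), 776)
spindle None
reel (array([ 0.4619, -0.1129]), 0.02906815893948078, array([nan, nan, nan]), 295)
cap (array([ 0.5739, -0.326 ]), 0.02394072152674198, array([ 0.5727, -0.3222,  0.0375]), 200)
by (array([ 0.6312, -0.0963]), 0.022421346977353096, array([nan, nan, nan]), 112)
side
stand (array([0.5494, 0.0533]), 0.04343392699956894, array([nan, nan, nan]), 540)
spindle (array([0.5458, 0.0784]), 0.02777653932571411, array([0.5462, 0.0538, 0.0728]), 12)
reel (array([ 0.4692, -0.104 ]), 0.03506075590848923, array([nan, nan, nan]), 261)
cap (array([ 0.5806, -0.32  ]), 0.022781388834118843, array([ 0.5799, -0.3234,  0.0371]), 239)
by (array([ 0.6345, -0.0988]), 0.02022864855825901, array([ 0.6322, -0.0969,  0.0451]), 99)
{'K': array([[328.748 ,   0.    , 321.9583],
       [  0.    , 328.748 , 199.7432],
       [  0.    ,   0.    ,   1.    ]]), 'mount': array([[ 0.0013, -0.9518, -0.3068,  0.0853],
       [ 1.    ,  0.0012,  0.0006,  0.001 ],
       [-0.0002, -0.3068,  0.9518, -0.1482],
       [ 0.    ,  0.    ,  0.    ,  1.    ]])}
```

>>> drive_tool --pt "0 0 0 0.388 -0.35 0.02 -1" --pt "0 0 0 0.388 -0.35 0.02 -1" --pt "0 0 0 0.388 -0.35 0.02 -1" --pt "0 0 0 0.388 -0.35 0.02 -1" --pt "0 0 0 0.388 -0.35 0.02 -1" --pt "0 0 0 0.388 -0.35 0.02 -1" --pt "0 0 0 0.388 -0.35 0.02 -1" --pt "0 0 0 0.388 -0.35 0.02 -1" --pt "0 0 0 0.388 -0.35 0.02 -1" --pt "0 0 0 0.388 -0.35 0.02 -1" --pt "0 0 0 0.388 -0.35 0.02 -1" --pt "0 0 0 0.388 -0.35 0.02 -1"

```text
time: 1.9
ee_pos: [0.4638, -0.1068, 0.2167]
eef_rot: [0.981, 0.193, 0.0, -0.0]
ft_force: [-0.1, -0.4, 0.7]
width: 0.0873
```

Run:
```python
from h import *
s=read_state();print(s['ee_pos'],s['eef_rot'],s['joint_positions'],s['time'])
p,d,P,K,T=grab('wrist','w1.png');np.savez('w1.npz',P=P,K=K,T=T)
locate(P,dict(reel=(.044,(.463,-.111),.045),stand=(.012,(.541,.055),.05)))
for l in ['reel_mid','stand_seat']:
    for o in outline_of(l,'wrist'):print(l,o['score'],np.array(o['location'])*[640,400],np.nanmedian(P[o['pixels']],0))
    for o in tip_of(l,'wrist'):u=np.array(o['location'])*[640,400];print(l,o['score'],u,ray(*u,.022 if l[0]=='r' else .012,K,T))
```

```text
[ 0.4638 -0.1068  0.2167] [ 0.9812  0.1928  0.0005 -0.0003] [ 0.6385  0.0455 -0.5162  1.8449  0.0228  1.2564 -1.0671] 1.9
reel (array([ 0.4578, -0.113 ]), 0.035278961062431335, array([nan, nan, nan]), 1730)
stand (array([0.544 , 0.0577]), 0.042948175221681595, array([nan, nan, nan]), 5386)
reel_mid 0.68 [320.704 186.32 ] [ 0.4661 -0.1082  0.0435]
reel_mid 0.96 [325.376 179.92 ] [ 0.4632 -0.1122  0.022 ]
reel_mid 0.59 [198.528  38.28 ] [0.5452 0.0517 0.022 ]
stand_seat 0.97 [159.872 135.4  ] [0.44   0.0685 0.0081]
stand_seat 0.94 [199.68  40.  ] [0.5444 0.0526 0.0115]
stand_seat 0.94 [41.6  26.88] [0.498  0.1935 0.0146]
stand_seat 0.68 [157.12 136.08] [0.4373 0.0704 0.012 ]
stand_seat 0.64 [195.776  39.12 ] [0.5436 0.0577 0.012 ]
```

View pics/w1.png

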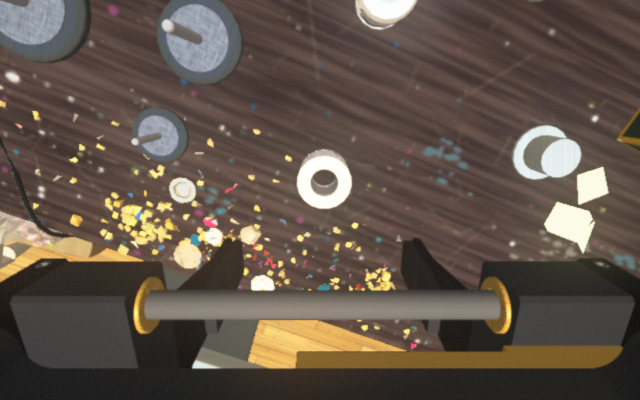

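```bash
cat >> h.py <<'E'
def ell(m,z,K,T):
    m=cv2.morphologyEx(m.astype(np.uint8),cv2.MORPH_CLOSE,np.ones((3,3)))
    cs,_=cv2.findContours(m,cv2.RETR_EXTERNAL,cv2.CHAIN_APPROX_NONE)
    c=max(cs,key=len)[:,0].astype(float);W=np.array([ray(*u,z,K,T)[:2] for u in c])
    A=np.c_[2*W,np.ones(len(W))];s=np.linalg.lstsq(A,(W**2).sum(1),rcond=None)[0]
    r=np.hypot(*(W-s[:2]).T)
    return s[:2],np.sqrt(s[2]+s[:2]@s[:2]),r.std(),len(W)
def near(P,xy,rad): return np.hypot(P[...,0]-xy[0],P[...,1]-xy[1])<rad
E
python3 - <<'E'
from h import *
f=np.load('w1.npz');P,K,T=f['P'],f['K'],f['T'];p=cv2.imread('pics/w1.png')
v,u=np.mgrid[:400,:640]
g=p.min(2)
for th in (150,180,200): print('reel',ell((g>th)&(np.hypot(u-324,v-180)<33),.044,K,T))
# hole: dark inside ring
h=(g<150)&(np.hypot(u-324,v-180)<19);print('hole',ell(h,.044,K,T))
print('cap top',ell((g>150)&(P[...,2]>.033)&near(P,(.577,-.322),.04),.038,K,T))
# base: dark pixels outline vs table via depth
print('base',ell((P[...,2]>.007)&(P[...,2]<.02)&near(P,(.544,.055),.05),.012,K,T))
m=(P[...,2]>.07)&near(P,(.544,.055),.03);print('tip',m.sum(),P[m].mean(0) if m.any() else '')
import pathlib
print([ray(x,y,.08,K,T) for x,y in [(168,27)]])
E
```

```text
reel (array([ 0.4672, -0.1085]), np.float64(0.0284927255586879), np.float64(0.001277419587071757), 162)
reel (array([ 0.4659, -0.1092]), np.float64(0.027261260657197025), np.float64(0.0004951874516018134), 154)
reel (array([ 0.4653, -0.1093]), np.float64(0.026798371819025286), np.float64(0.0002989908352154464), 149)
hole (array([ 0.4656, -0.1093]), np.float64(0.01295060727371056), np.float64(0.0003441207598838644), 72)
cap top (array([ 0.5774, -0.3197]), np.float64(0.018992002887886727), np.float64(0.00032439791233248834), 108)
base (array([0.5432, 0.0546]), np.float64(0.03961616801298644), np.float64(0.0016250626028540985), 258)
tip 184 [0.5445 0.0554 0.0769]
[array([0.5436, 0.0544, 0.08  ])]
```

>>> drive_tool --pt "0 0 0 0.0006 0.003 0.04 -1" --pt "0 0 0 0.0006 0.003 0.08 -1" --pt "0 0 0 0.0006 0.003 0.12 -1" --pt "0 0 0 0.0006 0.003 0.15 -1" --pt "0 0 0 0.0006 0.003 0.175 -1" --pt "0 0 0 0.0006 0.003 0.191 -1" --pt "0 0 0 0.0006 0.003 0.191 -1" --pt "0 0 0 0.0006 0.003 0.191 0" --pt "0 0 0 0.0006 0.003 0.191 1" --pt "0 0 0 0.0006 0.003 0.191 1" --pt "0 0 0 0.0006 0.003 0.191 1" --pt "0 0 0 0.0006 0.003 0.191 1" --squeeze 20

```text
time: 3.35
ee_pos: [0.4645, -0.113, 0.026]
eef_rot: [0.982, 0.19, 0.0, 0.0]
ft_force: [0.2, 2.4, 2.1]
width: 0.0551
```

>>> drive_tool --pt "0 0 0 0 0 0 1" --pt "0 0 0 0 0 -0.02 1" --pt "0 0 0 0 0 -0.05 1" --pt "0 0 0 0 0 -0.09 1" --pt "0 0 0 0 0 -0.125 1" --pt "0 0 0 0 0 -0.125 1" --squeeze 25

```text
time: 3.95
ee_pos: [0.4667, -0.1138, 0.155]
eef_rot: [0.982, 0.19, 0.003, 0.002]
ft_force: [0.6, -0.4, -2.2]
width: 0.0535
```

```bash
cat > where.py <<'E'
from h import *
import sys
tgt=np.array([float(x) for x in sys.argv[1:3]])
s=read_state();R=Rn.from_quat(s['eef_rot']).as_matrix()
d=np.r_[tgt-s['ee_pos'][:2],0]
print(s['ee_pos'],s['width'],s['ft_force'],'tool delta',R.T@d,'tilt',R[:,2],'q',s['joint_positions'])
E
python3 where.py .5437 .0545
```

```text
[ 0.4667 -0.1138  0.155 ] 0.05352365182292656 [ 0.6451 -0.3676 -2.1828] tool delta [ 0.1341 -0.1276  0.0001] tilt [ 0.0071 -0.0027 -1.    ] q [ 0.6401  0.11   -0.5209  1.9188  0.0628  1.1207 -1.0943]
```

>>> drive_tool --pt "0 0 0 0.02 -0.019 0 1" --pt "0 0 0 0.045 -0.043 0 1" --pt "0 0 0 0.07 -0.067 0 1" --pt "0 0 0 0.095 -0.091 0 1" --pt "0 0 0 0.118 -0.113 0 1" --pt "0 0 0 0.13 -0.124 0 1" --pt "0 0 0 0.134 -0.1275 0 1" --pt "0 0 0 0.134 -0.1275 0 1" --pt "0 0 0 0.134 -0.1275 0 1"

```text
time: 4.85
ee_pos: [0.5407, 0.0536, 0.15]
eef_rot: [0.982, 0.189, -0.001, 0.0]
ft_force: [-0.9, -0.0, -1.9]
width: 0.0535
```

```bash
python3 where.py .5437 .0545
python3 - <<'E'
from h import *
p,d,P,K,T=grab('wrist','w2.png');np.savez('w2.npz',P=P,K=K,T=T)
p,d,P,K,T=grab('side','s2.png')
a=cv2.imread('pics/w2.png');b=cv2.imread('pics/s2.png')[60:260,200:520]
cv2.imwrite('pics/b2.png',np.hstack([cv2.resize(a,(480,300)),cv2.resize(b,(480,300))])[:, :800])
E
```

```text
[0.5407 0.0536 0.15  ] 0.053525416896462216 [-0.9077 -0.0256 -1.932 ] tool delta [ 0.0032  0.0003 -0.    ] tilt [-0.0009 -0.0008 -1.    ] q [ 0.3648  0.2837 -0.6321  1.7598  0.1821  1.158  -1.5122]
```

View pics/b2.png

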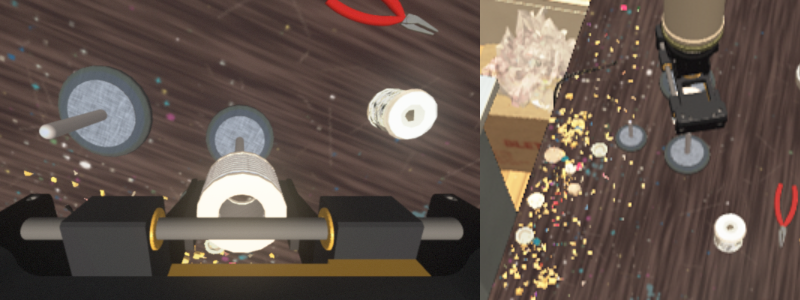

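Run:
```python
from h import *
f=np.load('w2.npz');P,K,T=f['P'],f['K'],f['T'];p=cv2.imread('pics/w2.png')
v,u=np.mgrid[:400,:640]
m=(p.min(2)>150)&(np.hypot(u-322,v-284)<65)&(P[...,2]>.155)&(P[...,2]<.185)
print(m.sum())
Q=P[m];A=np.c_[Q[:,:2]-Q[:,:2].mean(0),np.ones(len(Q))];print('plane',np.linalg.lstsq(A,Q[:,2],rcond=None)[0],Q.mean(0),Q.min(0),Q.max(0))
z=np.median(Q[:,2]);mm=m
c=cv2.convexHull(cv2.findNonZero(mm.astype(np.uint8)))
h=np.zeros((400,640),np.uint8);cv2.fillConvexPoly(h,c,1);print('ring',z,ell(h,z,K,T))
for b in range(3): 
  pass
m=(P[...,2]>.007)&(P[...,2]<.02)&near(P,(.544,.055),.05)
W=P[m];print('base far pts',m.sum())
```

```text
5963
plane [-0.0551 -0.0226  0.1669] [0.5511 0.0566 0.1669] [0.515  0.0274 0.155 ] [0.5706 0.0806 0.1698]
ring 0.16777842203927856 (array([0.5447, 0.0543]), np.float64(0.028221039785537683), np.float64(0.0011601136985370298), 333)
base far pts 4745
```

>>> drive_tool --pt "0 0 0 -0.001 0 0.015 1" --pt "0 0 0 -0.001 0 0.035 1" --pt "0 0 0 -0.001 0 0.055 1" --pt "0 0 0 -0.001 0 0.075 1" --pt "0 0 0 -0.001 0 0.095 1" --pt "0 0 0 -0.001 0 0.105 1" --pt "0 0 0 -0.001 0 0.108 1" --pt "0 0 0 -0.001 0 0.108 1" --pt "0 0 0 -0.001 0 0.108 1"

```text
time: 5.85
ee_pos: [0.5407, 0.0547, 0.0433]
eef_rot: [0.982, 0.19, 0.001, 0.0]
ft_force: [0.0, -0.1, -2.1]
width: 0.0534
```

```bash
python3 where.py .5437 .0545
```

```text
[0.5407 0.0547 0.0433] 0.05335929675275043 [ 0.0389 -0.1171 -2.0938] tool delta [0.0027 0.0013 0.    ] tilt [ 0.0013 -0.     -1.    ] q [ 0.3211  0.4165 -0.5951  1.8516  0.2816  0.9566 -1.5873]
```

>>> drive_tool --pt "0 0 0 0 0 0.002 1" --pt "0 0 0 0 0 0.003 1" --pt "0 0 0 0 0 0.004 1" --pt "0 0 0 0 0 0.0045 1" --pt "0 0 0 0 0 0.0045 1"

```text
time: 6.35
ee_pos: [0.5402, 0.0547, 0.0381]
eef_rot: [0.982, 0.19, 0.0, 0.0]
ft_force: [-0.1, -0.9, -1.5]
width: 0.053
```

>>> drive_tool --pt "0 0 0 0 0 0.001 1" --pt "0 0 0 0 0 0.0015 1" --pt "0 0 0 0 0 0.0015 1"

```text
time: 6.65
ee_pos: [0.5403, 0.0546, 0.0379]
eef_rot: [0.982, 0.19, -0.0, 0.0]
ft_force: [-7.9, -2.8, 16.8]
width: 0.0533
```

>>> drive_tool --pt "0 0 0 0 0 -0.0012 1" --pt "0 0 0 0 0 -0.0012 0.2" --pt "0 0 0 0 0 -0.0012 -1" --pt "0 0 0 0 0 -0.0012 -1" --pt "0 0 0 0 0 -0.0012 -1" --pt "0 0 0 0 0 -0.0012 -1" --pt "0 0 0 0 0 -0.02 -1" --pt "0 0 0 0 0 -0.06 -1" --pt "0 0 0 0 0 -0.1 -1" --pt "0 0 0 0 0 -0.14 -1" --pt "0 0 0 0 0 -0.17 -1" --pt "0 0 0 0 0 -0.17 -1"

```text
time: 7.85
ee_pos: [0.5422, 0.0552, 0.211]
eef_rot: [0.982, 0.19, 0.004, 0.001]
ft_force: [0.9, -0.4, -0.2]
width: 0.087
```

```bash
python3 where.py .577 -.320
python3 - <<'E'
from h import *
p,d,P,K,T=grab('wrist','w3.png');np.savez('w3.npz',P=P,K=K,T=T)
m=(p.min(2)>150)&(P[...,2]>.05)&(P[...,2]<.064)&near(P,(.543,.055),.05)
Q=P[m];A=np.c_[Q[:,:2]-Q[:,:2].mean(0),np.ones(len(Q))];print('plane',np.linalg.lstsq(A,Q[:,2],rcond=None)[0])
print('ring',ell(m,.056,K,T))
m=(P[...,2]>.068)&near(P,(.543,.055),.02);print('tip',m.sum(),P[m].mean(0) if m.any() else '')
E
```

```text
[0.5422 0.0552 0.211 ] 0.08700860510765064 [ 0.8791 -0.3757 -0.2249] tool delta [-0.1075  0.3612  0.0002] tilt [ 0.0071  0.     -1.    ] q [ 0.382   0.2267 -0.6468  1.6883  0.1442  1.2673 -1.4838]
plane [-0.0029 -0.0011  0.0558]
ring (array([0.5427, 0.0548]), np.float64(0.027179065654842113), np.float64(0.00030188848965553405), 158)
tip 113 [0.546  0.0577 0.0771]
```

View pics/w3.png

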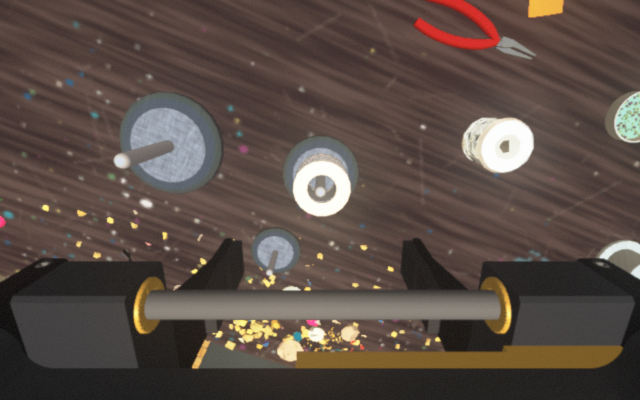

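>>> drive_tool --pt "0 0 0 -0.01 0.035 0 -1" --pt "0 0 0 -0.025 0.083 0 -1" --pt "0 0 0 -0.04 0.132 0 -1" --pt "0 0 0 -0.054 0.18 0 -1" --pt "0 0 0 -0.068 0.228 0 -1" --pt "0 0 0 -0.083 0.276 0 -1" --pt "0 0 0 -0.095 0.32 0 -1" --pt "0 0 0 -0.104 0.348 0 -1" --pt "0 0 0 -0.1075 0.361 0 -1" --pt "0 0 0 -0.1075 0.361 0 -1" --pt "0 0 0 -0.1075 0.361 0 -1"

```text
time: 9.0
ee_pos: [0.5753, -0.3181, 0.2059]
eef_rot: [0.982, 0.191, -0.0, -0.001]
ft_force: [0.7, 0.9, 0.3]
width: 0.0869
```

```bash
python3 - <<'E'
from h import *
f=np.load('w3.npz');print('tip ray',ray(320,191,.08,f['K'],f['T']))
p,d,P,K,T=grab('wrist','w4.png');np.savez('w4.npz',P=P,K=K,T=T)
m=(P[...,2]>.033)&(P[...,2]<.044)&near(P,(.577,-.320),.035)
print('cap',ell(m,.038,K,T))
for r in (.08,.1,.12,.14):
  m=(P[...,2]>.045)&near(P,(.577,-.32),r);print(r,m.sum(),P[m].mean(0) if m.any() else '',P[m].max(0) if m.any() else '')
f=np.load('top0.npz')['P']
m=(f[...,2]>.045)&near(f,(.577,-.32),.14);print(m.sum(),f[m].min(0),f[m].max(0))
E
python3 where.py .577 -.320
```

```text
tip ray [0.5461 0.0571 0.08  ]
cap (array([ 0.5779, -0.3202]), np.float64(0.019329104268470922), np.float64(0.00033071467584339754), 108)
0.08 68889 [ 0.6003 -0.31    0.2825] [ 0.6386 -0.24    0.3043]
0.1 75294 [ 0.601  -0.3098  0.2797] [ 0.6454 -0.2245  0.3043]
0.12 77389 [ 0.6022 -0.3123  0.2745] [ 0.6713 -0.2245  0.3043]
0.14 80570 [ 0.6046 -0.3164  0.2673] [ 0.695  -0.2245  0.3043]
797 [ 0.5687 -0.4529  0.0451] [ 0.6949 -0.3245  0.1019]
[ 0.5754 -0.3177  0.2063] 0.08707658872428332 [0.3439 1.0003 0.5552] tool delta [ 0.0006  0.0027 -0.    ] tilt [-0.0001  0.0012 -1.    ] q [ 0.7441  0.454  -0.4262  1.389   0.1863  1.3388 -0.8728]
```

View pics/w4.png

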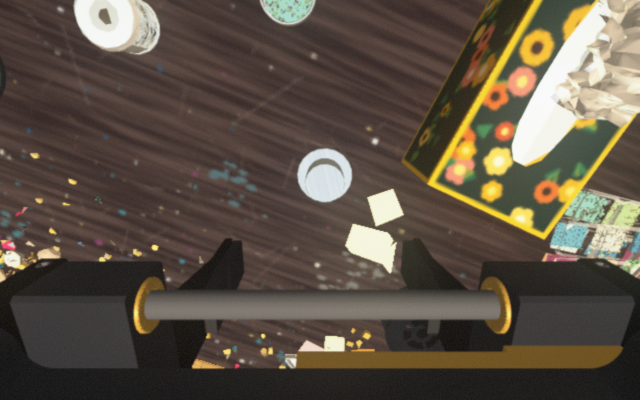

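Run:
```python
from h import *
f=np.load('w4.npz');P,K,T=f['P'],f['K'],f['T']
R=T; 
v,u=np.mgrid[:400,:640]
m=(u>400)&(v<235)&(P[...,2]>.02)&(P[...,2]<.16)
Q=P[m];a=np.deg2rad(22);X=np.array([np.cos(a),np.sin(a)]);Y=np.array([np.sin(a),-np.cos(a)])
d=Q[:,:2]-[.578,-.320]
print(m.sum(),Q[:,2].max(),np.percentile(Q[:,2],50))
# min clearance of box from body rect, per gripper yaw
for yaw in range(-90,91,15):
    b=a+np.deg2rad(yaw);x=d@[np.cos(b),np.sin(b)];y=d@[np.sin(b),-np.cos(b)]
    dx=np.maximum(abs(x)-.0375,0);dy=np.maximum(abs(y)-.095,0);print(yaw,np.hypot(dx,dy).min().round(4))
```

```text
38712 0.13745863615058207 0.09485798630470205
-90 0.0455
-75 0.0464
-60 0.0415
-45 0.0311
-30 0.016
-15 0.0
0 0.0
15 0.0
30 0.0
45 0.0012
60 0.0233
75 0.039
90 0.0455
```

>>> drive_tool --pt "0 0 -5 0.001 0.0027 0 -1" --pt "0 0 -13 0.001 0.0027 0 -1" --pt "0 0 -21 0.001 0.0027 0 -1" --pt "0 0 -29 0.001 0.0027 0 -1" --pt "0 0 -37 0.001 0.0027 0 -1" --pt "0 0 -45 0.001 0.0027 0 -1" --pt "0 0 -53 0.001 0.0027 0 -1" --pt "0 0 -61 0.001 0.0027 0 -1" --pt "0 0 -69 0.001 0.0027 0 -1" --pt "0 0 -76 0.001 0.0027 0 -1" --pt "0 0 -80 0.001 0.0027 0 -1" --pt "0 0 -80 0.001 0.0027 0 -1"

```text
time: 10.25
ee_pos: [0.5773, -0.3204, 0.2069]
eef_rot: [0.629, 0.778, 0.0, 0.0]
ft_force: [0.5, 0.3, 0.4]
width: 0.0867
```

```bash
python3 where.py .5779 -.3202
python3 - <<'E'
from h import *
p,d,P,K,T=grab('wrist','w5.png')
m=(P[...,2]>.033)&(P[...,2]<.044)&near(P,(.577,-.320),.035)
print('cap',ell(m,.038,K,T))
E
```

```text
[ 0.5773 -0.3204  0.2069] 0.08672650208551028 [0.5452 0.2568 0.4072] tool delta [0.0001 0.0006 0.    ] tilt [ 0.0004  0.0001 -1.    ] q [ 0.901   0.5062 -0.6593  1.3704  0.3079  1.3675  0.4523]
cap (array([ 0.5764, -0.3199]), np.float64(0.019326331610078015), np.float64(0.0003201309859801634), 110)
```

>>> drive_tool --pt "0 0 0 0 0 0.035 -1" --pt "0 0 0 0 0 0.075 -1" --pt "0 0 0 0 0 0.115 -1" --pt "0 0 0 0 0 0.145 -1" --pt "0 0 0 0 0 0.168 -1" --pt "0 0 0 0 0 0.181 -1" --pt "0 0 0 0 0 0.181 -1" --pt "0 0 0 0 0 0.181 0.2" --pt "0 0 0 0 0 0.181 1" --pt "0 0 0 0 0 0.181 1" --pt "0 0 0 0 0 0.181 1" --pt "0 0 0 0 0 0.181 1" --squeeze 20

```text
time: 11.5
ee_pos: [0.577, -0.3227, 0.026]
eef_rot: [0.63, 0.776, 0.0, 0.0]
ft_force: [-0.2, -0.1, -0.2]
width: 0.0546
```

>>> drive_tool --pt "0 0 0 0 0 0 1" --pt "0 0 0 0 0 0 1" --pt "0 0 0 0 0 -0.015 1" --pt "0 0 0 0 0 -0.04 1" --pt "0 0 0 0 0 -0.08 1" --pt "0 0 0 0 0 -0.12 1" --pt "0 0 0 0 0 -0.15 1" --pt "0 0 0 0 0 -0.16 1" --pt "0 0 0 0 0 -0.16 1" --squeeze 25

```text
time: 12.4
ee_pos: [0.5775, -0.3227, 0.1877]
eef_rot: [0.63, 0.776, 0.0, 0.002]
ft_force: [-0.4, -0.2, -1.0]
width: 0.0391
```

```bash
python3 where.py .5437 .0545
```

```text
[ 0.5775 -0.3227  0.1877] 0.03905850643925798 [-0.3981 -0.2098 -0.9958] tool delta [ 0.3761  0.0445 -0.0007] tilt [ 0.0027 -0.0017 -1.    ] q [ 0.9027  0.5191 -0.6548  1.3942  0.3171  1.3308  0.445 ]
```

>>> drive_tool --pt "0 0 0 0.025 0.003 0 1" --pt "0 0 0 0.065 0.008 0 1" --pt "0 0 0 0.105 0.012 0 1" --pt "0 0 0 0.145 0.017 0 1" --pt "0 0 0 0.185 0.022 0 1" --pt "0 0 0 0.225 0.027 0 1" --pt "0 0 0 0.265 0.031 0 1" --pt "0 0 0 0.305 0.036 0 1" --pt "0 0 0 0.34 0.04 0 1" --pt "0 0 0 0.366 0.043 0 1" --pt "0 0 0 0.376 0.0445 0 1" --pt "0 0 0 0.376 0.0445 0 1"

```text
time: 13.6
ee_pos: [0.5423, 0.0555, 0.1846]
eef_rot: [0.629, 0.777, -0.0, -0.001]
ft_force: [0.4, -0.6, -0.2]
width: 0.0392
```

>>> drive_tool --pt "0 0 0 0 0 0 1" --pt "0 0 0 0 0 0 1"

```text
time: 13.8
ee_pos: [0.5431, 0.0526, 0.1851]
eef_rot: [0.631, 0.776, -0.0, -0.0]
ft_force: [0.2, 0.6, -0.5]
width: 0.0389
```

```bash
python3 where.py .5437 .0545;  python3 - <<'E'
from h import *
p,d,P,K,T=grab('wrist','w6.png');np.savez('w6.npz',P=P,K=K,T=T)
zt=read_state()['ee_pos'][2]-.026+.038
m=(abs(P[...,2]-zt)<.008)&near(P,(.5437,.0545),.035)
Q=P[m];print(len(Q),Q.mean(0),zt)
c=cv2.convexHull(cv2.findNonZero(m.astype(np.uint8)));h=np.zeros((400,640),np.uint8);cv2.fillConvexPoly(h,c,1)
print('cap',ell(h,np.median(Q[:,2]),K,T))
q,d,P2,K2,T2=grab('side','s6.png')
cv2.imwrite('pics/b6.png',np.hstack([cv2.resize(p[:,:,::-1],(480,300)),cv2.resize(q[60:260,200:520,::-1],(480,300))])[:,:800])
E
```

```text
[0.5431 0.0526 0.1851] 0.038906518078226406 [ 0.2163  0.5554 -0.452 ] tool delta [ 0.0018  0.0009 -0.    ] tilt [-0.0007 -0.0006 -1.    ] q [ 0.5465  0.3023 -0.8506  1.7057  0.239   1.2428 -0.1549]
4963 [0.5418 0.0609 0.197 ] 0.19719240363641355
cap (array([0.5421, 0.0599]), np.float64(0.022428950360645128), np.float64(0.00580634763359378), 291)
```

View pics/b6.png

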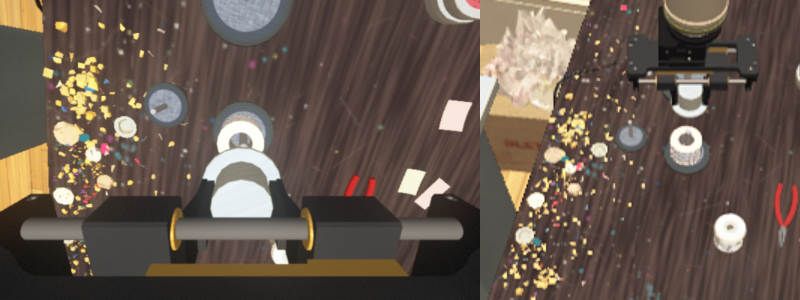

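>>> drive_tool --pt "0 0 0 0 0 0.02 1" --pt "0 0 0 0 0 0.045 1" --pt "0 0 0 0 0 0.065 1" --pt "0 0 0 0 0 0.08 1" --pt "0 0 0 0 0 0.09 1" --pt "0 0 0 0 0 0.096 1" --pt "0 0 0 0 0 0.098 1" --pt "0 0 0 0 0 0.099 1" --pt "0 0 0 0 0 0.1 1" --pt "0 0 0 0 0 0.101 1" --pt "0 0 0 0 0 0.101 1"

```text
time: 15.0
ee_pos: [0.5431, 0.0546, 0.0847]
eef_rot: [0.63, 0.776, 0.0, 0.0]
ft_force: [-0.1, 0.6, 0.2]
width: 0.0387
```

>>> drive_tool --pt "0 0 0 0 0 0.001 1" --pt "0 0 0 0 0 0.002 1" --pt "0 0 0 0 0 0.0025 1" --pt "0 0 0 0 0 0.0025 1"

```text
time: 15.4
ee_pos: [0.5429, 0.0546, 0.0819]
eef_rot: [0.63, 0.776, -0.0, -0.0]
ft_force: [0.0, -1.3, -0.7]
width: 0.0391
```

>>> drive_tool --pt "0 0 0 0 0 0.0005 1" --pt "0 0 0 0 0 0.001 1" --pt "0 0 0 0 0 0.001 1"

```text
time: 15.7
ee_pos: [0.5431, 0.0546, 0.0815]
eef_rot: [0.63, 0.776, -0.0, 0.0]
ft_force: [-1.8, -0.5, 5.6]
width: 0.0388
```

Contact at 5.6 N. I'll release and retreat.

>>> drive_tool --pt "0 0 0 0 0 0 0.5" --pt "0 0 0 0 0 0 -0.2" --pt "0 0 0 0 0 0 -1" --pt "0 0 0 0 0 0 -1" --pt "0 0 0 0 0 0 -1" --pt "0 0 0 0 0 0 -1" --pt "0 0 0 0 0 -0.02 -1" --pt "0 0 0 0 0 -0.05 -1" --pt "0 0 0 0 0 -0.09 -1" --pt "0 0 0 0 0 -0.13 -1" --pt "0 0 0 0 0 -0.14 -1" --pt "0 0 0 0 0 -0.14 -1"

```text
time: 16.9
ee_pos: [0.5438, 0.0547, 0.2225]
eef_rot: [0.63, 0.776, 0.001, 0.001]
ft_force: [-0.2, -0.5, 0.0]
width: 0.0872
```

```bash
python3 where.py .5437 .0545;  python3 - <<'E'
from h import *
p,d,P,K,T=grab('wrist','w7.png')
m=(abs(P[...,2]-.094)<.008)&near(P,(.5437,.0545),.035)
Q=P[m];A=np.c_[Q[:,:2]-Q[:,:2].mean(0),np.ones(len(Q))];print('cap plane',np.linalg.lstsq(A,Q[:,2],rcond=None)[0],len(Q),ell(m,.094,K,T))
q,d,P2,K2,T2=grab('side','s7.png')
cv2.imwrite('pics/b7.png',np.hstack([cv2.resize(p[:,:,::-1],(480,300)),cv2.resize(q[120:200,270:410,::-1],(320,300))]))
E
```

```text
[0.5438 0.0547 0.2225] 0.08717857066699121 [-0.2256 -0.5312  0.0153] tool delta [-0.0002 -0.0002 -0.    ] tilt [ 0.0031 -0.0004 -1.    ] q [ 0.5584  0.2701 -0.8644  1.6573  0.213   1.3093 -0.1359]
cap plane [ 0.0071 -0.0272  0.0937] 1560 (array([0.5426, 0.0575]), np.float64(0.019551286763567512), np.float64(0.00035066561826674504), 126)
```

View pics/b7.png

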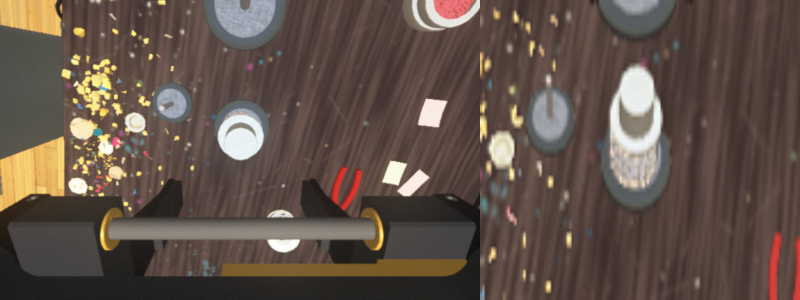

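Both are stacked: the cap's top is level at z = 0.0937, against 0.094 expected. The gripper is clear, so I'm handing in.

```bash
python3 -c "
from bench import *
print(close_job())"
```

```text
the job is handed in; nothing more can be done
None
```

I put the open-holed wire reel over the spindle of the middle-sized stand, then set the keeper cap over the spindle on top of it, open side down. I handed the job in at about 17 s of the allowed 58 s.

- **Reel:** after I let go of it, its top was level at z = 0.0558 m (0.056 expected). It sat within about 1 mm of the spindle axis, so it stands flat on the base.
- **Cap:** after I let go of it, its top was at z = 0.0937 m (0.094 expected). The fit showed a tilt of about 1.6°, which I put down to depth noise. It sat about 3 mm off the spindle axis, within the roughly 9 mm of play in the socket.
- **Forces:** the highest wrist force I read was about 19 N, when the reel touched the base. The cap touched down at about 6 N.
- **Disagreements:** in the first pictures the top and side cameras differed by up to about 9 mm, so I used the wrist camera to place things. The wrist camera's own readings varied by 2–3 mm.

The gripper was open and well clear when I handed in, and none of my checks failed.

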